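Index a flanged gear to its next bolt hole on the gauging table

ROBOT

A 6-joint arm with a two-finger parallel gripper is mounted at the origin on the work surface. World frame = base frame: x ahead of the robot, y to its left, z up, the work surface at z = 0. Lengths are in mm, angles in rad, forces in N, time in s.
With the tool pointing down it reaches from about 350 to 975 mm from the base axis. Payload 7.1 kg.
Tool frame: the origin (TCP) lies midway between the tips of the shut fingers; the grasp point (between the pads) lies 19 mm behind it; z points along the fingers, x is the direction in which the jaws open and shut, and the axes are right-handed (so a half turn about z gives the same grasp; the last joint's range is limited). The gripper opens to 88 mm and grips with 3 to 60 N. Pads are 20 mm wide; open, the fingers measure 115 mm over their backs; the gripper's body (75 mm by 178 mm) begins 61 mm behind the grasp point.
Start: joints at [1.317, 0.423, 1.63, -0, 1.089, -0.019], TCP at [145.374, 607.841, 222.675] pointing down, gripper open.
Joint ranges: [-3, 3], [-0.9, 2.11], [0.09, 2.58], [-1.31, 4.45], [0.11, 2.69], [-2.54, 2.54]. Speed limits (rad/s): [2.39, 2.39, 3.01, 3.14, 3.14, 3.14].

INTERFACE

Orientations are given as a rotation vector (axis times angle).
In Python, from workcell import telemetry, imaging, ticket gives the robot as it stands.
- The arm moves only by the tool jog_arm, never from a script. Its arguments are lists of equal length, an entry for each row: "travel": the shift along the world's x, y, z in units of 400 mm (1.0 is 400 mm), a list of three; "dr": the turn, a rotation vector about the world's x, y, z in units of 90 degrees (1.0 is 90 degrees), a list of three. In form: {"travel": [[tx, ty, tz], ...], "dr": [[wx, wy, wz], ...]}. A call has exactly 10 rows; each row is the pose to reach, as a shift and turn from the pose measured when the call began; what a row does not reach only later rows make up. A row lasts 1/10 s, in which the tool goes at most 50 mm and 8.59 degrees, less where a joint would pass 70% of its speed; a pose out of reach is approached as far as the arm can. A call with a number of a shift or a turn outside -1 to 1 is refused whole. A call with a gripper value outside its range is refused whole. "hand" is the opening, from -1 (shut) to 1 (fully open), set as the call begins (left out, the last holds). The fingers move at their own pace and stop on an object; the grip force is fixed at half the most. Time passes only in rows, so rows that repeat a pose let the fingers close, or fill a call up. It gives the time, the measured TCP pose, the force and the opening at its end, in the units of the state.
- telemetry.get_obs(): the state, without advancing time (a new reading comes with each control period).
- imaging.get_image(name): name is "side" or "top" or "wrist"; returns a dict with "pixels" (480x640x3 uint8, red, green, blue), "range_z" (480x640 float32, mm along the optical axis (not along the pixel's ray), 0 where there is no reading), "fx", "fy", "cx", "cy" (pixels), "extrinsics" (4x4, takes a point from world to camera coordinates). Camera axes: x right, y down, z forward; pixel columns grow to the right and rows downward; lengths in mm; the calibration is good to about 2 mm. A picture is of the moment at which its call begins.
- ticket.close_job(): hands the job in, once; it reports no verdict.
The state is a dict: "t": time; "qpos": joint angles; "qvel": joint speeds; "joint_torque": joint torques, N m; "ee_pos": TCP position; "orientation": TCP orientation; "ft_force": force on the tool from outside, world axes, zero at the start; "moment": the same for the moment, N m; "width": finger opening in mm.
Only numpy, scipy, OpenCV 4.12 (cv2) and the standard library are available. Lean on these libraries where they do the work, as an engineer would, in place of code of your own. Each camera call takes 0.05 s, during which the arm holds its last target. There are 200 camera calls.

TASK

The T-handled gauge pin still stands in the bolt hole that has just been checked: work it loose by twisting its handle to and fro (some 30 degrees out and back again) while it is still in the bush, draw it straight up and hang it by its collar in the free slot of the gauge rack. Then turn the flange on by one bolt hole (60 degrees), anticlockwise seen from above, until the index clicks home with the next hole over the bush. Leave the other things on the bench where they are.

Things in the scene. Friction and masses are not known exactly. Their poses are not given: they have to be found in the camera images.
- index_table: Green cast index table bolted to the bench, foot plate about 250 x 220 mm, fixed. Origin: on the turning axis at bench height, z up. Its -x axis points to the gauging station (roughly towards the robot). The gear being checked is mounted on it and turns about the axis. At the start the gauge pin goes through a bolt hole into the fixed bush, so the flange cannot turn until the pin is out.
- flange_face (a point): Centre of the gear's round flange at its upper face, 76 mm above the bench; turns with it. Flange diameter 220 mm, 12 mm thick, six 19 mm bolt holes every 60 degrees on a 92 mm radius. In its middle stands the gear boss, diameter 92 mm, top 106 mm above the bench, with a nut on it (28 mm, top 112 mm).
- bush (a point): Bore of the fixed bush under the flange at the gauging station, 92 mm from the turning axis on the index table's -x side; this point is 40 mm above the bench at the top of its steel block. A spring leaf on either side of the bore grips the shank of the pin.
- flange (a joint): Turning angle of the flange, rad, anticlockwise seen from above positive, 0 at the start. A spring ball drops into a detent every 60 degrees (1.047 rad). Breaking out takes about 0.9 Nm (6 N at the handle); past half-way the spring pulls the flange on into the next detent and centres it there, short of half-way it pulls it back.
- turn_handle (a point): Upright round black handle, diameter 25 mm, on an arm that turns with the flange, 150 mm from the axis; it reaches from 62 to 132 mm above the bench (screw head on top to 136 mm). Point on its centre line 110 mm above the bench. At the start it is on the index table's +y side, a quarter turn clockwise from the gauging station.
- gauge: Steel T-handled gauge pin, 106 mm long, 0.3 kg: shank diameter 16, collar diameter 38 and 8 mm thick, its underside 52 mm above the tip, neck 20, cross bar on top. Origin: middle of the shank's lower tip, z up the pin. At the start upright, collar on the flange, tip 24 mm above the bench, bar along the index table's x axis (within 0.1 rad). It is clear of the flange once it has risen 52 mm.
- gauge_bar (a point): Middle of the gauge pin's cross bar, 99 mm above its tip; round bar, diameter 14 mm, 80 mm long, along the pin's x axis. The spring leaves hold the shank for the first 29 mm of lift: straight up it takes some 10 to 18 N beside the weight, less while being twisted; twisting takes about 0.2 Nm.
- rack: Blue bent-plate gauge rack bolted to the bench on the left or right of the index table, 110 mm deep (x), 170 mm wide (y), upper face of its 6 mm top plate 76 mm above the bench. Origin: under its centre at bench height. The plate has two slots 22 mm wide along x, from the open front edge at x = -50 to x = +15 mm, at y = +45 (a bigger gauge hangs in it) and y = -45 mm (free).
- rack_slot (a point): Middle of the free slot at the plate's upper face (rack x = -15, y = -45 mm, 76 mm above the bench), axes as the rack's. A gauge hanging here has its shank down through the slot, its collar on the plate, its tip 24 mm and its bar 123 mm above the bench.
- big_gauge: A bigger T-handled gauge, 124 mm long, bar 100 mm, hanging in the rack's other slot, its bar along the rack's x axis, top 140 mm above the bench; origin at its tip. Leave alone.
- carton: Open cardboard carton of gears, 180 x 150 x 100 mm high, 3 kg, on the side of the index table where the rack is not; origin under its centre. Leave alone.
- spare_flange: Another flanged gear lying behind on the bench, diameter 176 mm, 40 mm high; origin under its centre. Leave alone.
- pinion: Pinion with a shaft stub standing behind on the bench, diameter 76 mm, 95 mm high; origin under its centre. Leave alone.
Things that resemble listed ones, but are neither listed nor needed, are in the scene too. Leave any green look-alike of the gauge alone. There is more than one size of the rack; the one meant has the size given above.

How it is judged (in metres and radians):
On the way, in this order (a step that is already met when the one before it is completed fails the run):
1. the gauge pin is twisted 20 degrees or more away from the index table's x axis while still in the bush (risen less than 22 mm) (angle between the x axis of gauge and the x axis of index_table, either way round above 0.35 rad and z of gauge in the frame of index_table below 0.046 m), for 0.02 s.
2. and twisted back to within 11 degrees of it, still in the bush (angle between the x axis of gauge and the x axis of index_table, either way round below 0.2 rad and z of gauge in the frame of index_table below 0.046 m), for 0.02 s.
3. the gauge pin hangs by its collar in the free slot of the rack, at rest (x of gauge in the frame of rack_slot between -0.032 and 0.028 m and y of gauge in the frame of rack_slot between -0.008 and 0.008 m and z of gauge in the frame of rack_slot between -0.056 and -0.048 m and angle between gauge's own z axis and vertical below 0.12 rad and linear speed of gauge below 0.05 m/s), for 0.2 s.
4. the flange stands one bolt hole (60 degrees) on, anticlockwise, in its detent (value of joint flange between 1.012 and 1.082 rad and velocity of joint flange between -0.05 and 0.05 rad/s), for 0.2 s.
At the end, for the whole second after the job is handed in: The flange stands in the detent 60 degrees (within 2 degrees) anticlockwise from where it began, at rest; the gauge pin hangs upright (within 7 degrees) and at rest in the rack's free slot, its shank in the slot and its collar on the plate (all of step 4 and x of gauge in the frame of rack_slot between -0.032 and 0.028 m and y of gauge in the frame of rack_slot between -0.008 and 0.008 m and z of gauge in the frame of rack_slot between -0.056 and -0.048 m and angle between gauge's own z axis and vertical below 0.12 rad and linear speed of gauge below 0.03 m/s); the robot touches nothing.
It fails at once if another thing on the bench is shifted by more than 15 mm (distance of any of big_gauge, carton, spare_flange, pinion from where it was at the start of the episode above 0.015 m).
It also fails if it takes over 72 s, if anything falls off the work surface, if the arm or the gripper's body presses on something with over 40 N, if the wrist force passes 120 N, or if a joint passes its speed limit or range.

## Working session

There is one attempt and no reset: what is moved stays moved. The work goes in short steps, Python scripts to look and compute and a tool call to move; the robot and the scene stay as the last step left them, time stands still between calls to the robot, and variables do not carry over. Pictures are saved under pics/ and viewed, about 8 in all and at most 12, crops included, and the job is handed in when it is done.

Besides the shell and the picture viewer there is one more tool, called after ">>>" as name(argument=value, ...), one argument or row to a line, values as JSON. jog_arm: Moves the arm, as the interface text tells. Its arguments: {"type":"object","properties":{"travel":{"type":"array"},"dr":{"type":"array"},"hand":{"type":"number"}},"required":["travel","dr"]}

```bash
mkdir -p pics; ls; cat > h.py <<'E'
import numpy as np, cv2
from workcell import telemetry, imaging, ticket
def grab(n,f):
    im=imaging.get_image(n); np.savez('pics/'+f+'.npz',**im)
    cv2.imwrite('pics/'+f+'.png',im['pixels'][:,:,::-1]); return im
def load(f): return dict(np.load('pics/'+f+'.npz'))
def cloud(im):
    v,u=np.mgrid[0:480,0:640]; z=im['range_z']
    p=np.stack([(u-im['cx'])/im['fx']*z,(v-im['cy'])/im['fy']*z,z],-1)
    E=im['extrinsics']; w=(p-E[:3,3])@E[:3,:3]; w[z==0]=np.nan; return w
def proj(im,P):
    E=im['extrinsics']; c=np.atleast_2d(P)@E[:3,:3].T+E[:3,3]
    return np.c_[im['fx']*c[:,0]/c[:,2]+im['cx'],im['fy']*c[:,1]/c[:,2]+im['cy']]
def atz(im,u,v,z):
    E=im['extrinsics'];R=E[:3,:3];o=-R.T@E[:3,3]
    d=R.T@np.array([(u-im['cx'])/im['fx'],(v-im['cy'])/im['fy'],1]); return o+d*(z-o[2])/d[2]
E
python3 - <<'E'
from h import *
print(telemetry.get_obs())
for n in ['top','side']:
    im=grab(n,n+'0'); E=im['extrinsics']; print(n,im['fx'],-E[:3,:3].T@E[:3,3],E[2,:3])
E
```

```text
pics
{'t': 0.0, 'qpos': array([ 1.31698751e+00,  4.23811960e-01,  1.63069585e+00, -7.36138360e-06,
        1.08859156e+00, -1.89779206e-02]), 'qvel': array([ 0.00093855, -0.00210577,  0.00014337,  0.00081898,  0.00252957,
       -0.00091706]), 'joint_torque': array([ 1.47571547e-03, -5.44628549e+01, -2.73667377e+01,  6.44604466e-02,
        2.28203565e-02, -1.32672949e-04]), 'ee_pos': array([145.24749021, 607.31461717, 221.91742982]), 'orientation': array([ 2.46565610e+00,  1.94535017e+00, -1.87881320e-03]), 'ft_force': array([ 0.76188326, -0.11381058,  0.0734423 ]), 'moment': array([-0.00416922, -0.02299619, -0.02967008]), 'width': 87.83874212270418}
top 506.9702322191476 [ 384.14629694  -12.65145181 1222.51693267] [ 0.09439496  0.02465213 -0.99522955]
side 489.3961751047148 [  36.58980897 -712.78432769  691.39348288] [ 0.45530117  0.69090858 -0.56155693]
```

View pics/top0.png

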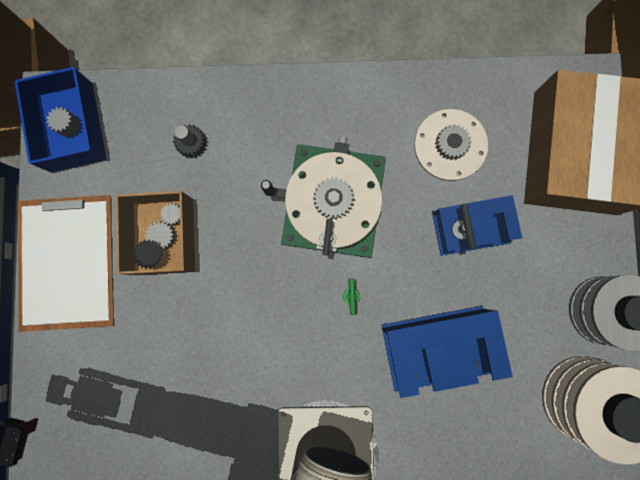

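View pics/side0.png

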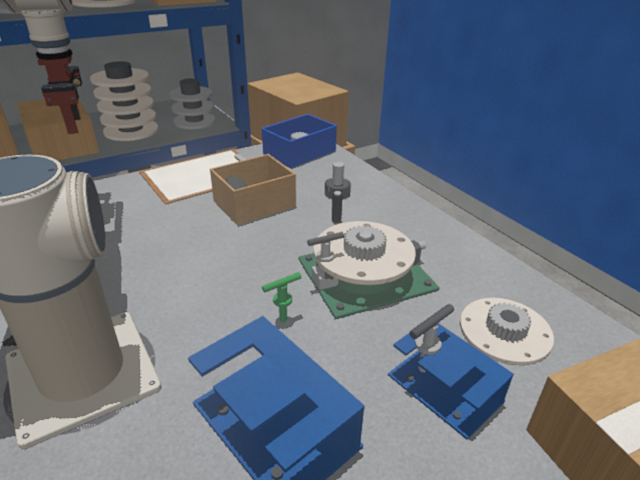

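```bash
python3 - <<'E'
from h import *
im=load('top0'); a=cv2.imread('pics/top0.png')[130:270,255:535]
s=load('side0'); 
cv2.imwrite('pics/c1.png',cv2.resize(a,None,fx=2.85,fy=2.85,interpolation=cv2.INTER_CUBIC))
w=cloud(im)
# rack plate points
b=im['pixels'].astype(int); blue=(b[...,2]>b[...,0]+60)&(abs(w[...,2]-76)<5)
blue[:, :425]=0; blue[:190]=0; blue[262:]=0; blue[:,530:]=0
p=w[blue][:,:2].astype(np.float32); r=cv2.minAreaRect(p); print('rack',r,cv2.boxPoints(r),np.median(w[blue][:,2]))
# flange
fl=(abs(w[...,2]-76)<4); fl[:, :270]=0; fl[:,:][:,400:]=0; fl[:140]=0; fl[262:]=0
p=w[fl][:,:2].astype(np.float32); print('flange',cv2.minEnclosingCircle(p),fl.sum())
g=np.zeros_like(fl); g[205:265,310:345]=1; g&=(w[...,2]>115)&(w[...,2]<140)
p=w[g]; print('bar',g.sum(),cv2.minAreaRect(p[:,:2].astype(np.float32)),p.mean(0),p[:,2].max())
g=np.zeros_like(fl); g[170:200,255:285]=1; g&=(w[...,2]>120)&(w[...,2]<145)
p=w[g]; print('handle',g.sum(),cv2.minEnclosingCircle(p[:,:2].astype(np.float32)),p.mean(0),p[:,2].max())
print(proj(im,[[500,0,76]]))
E
```

```text
rack ((522.8809814453125, -361.94586181640625), (98.35546112060547, 169.89486694335938), 8.932010650634766) [[ 461.11047 -285.664  ]
 [ 487.48877 -453.4986 ]
 [ 584.6515  -438.22772]
 [ 558.2732  -270.39313]] 76.78202491621587
flange ((586.57421875, -15.22708797454834), 126.55801391601562) 4899
bar 244 ((495.5591125488281, -15.74754810333252), (17.90645408630371, 79.19791412353516), 84.86843872070312) [495.38046869 -16.43913068 128.76469277] 134.92532991008932
handle 107 ((611.7371826171875, 115.02003479003906), 12.644827842712402) [610.51777327 114.60775715 133.60709544] 140.89085218211184
[[320.08133202 236.58529616]]
```

View pics/c1.png

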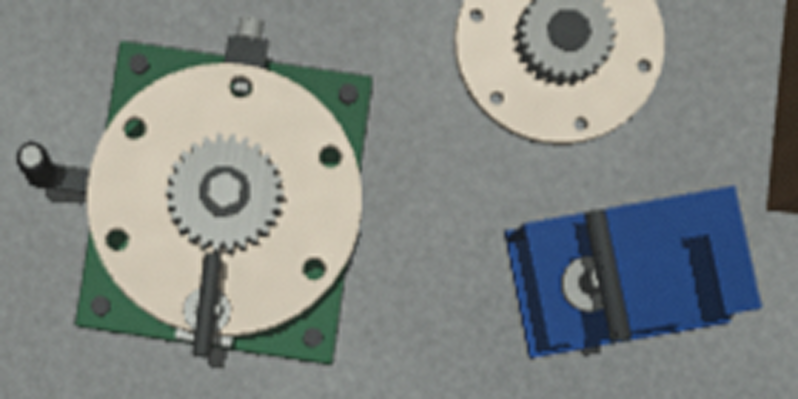

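```bash
python3 - <<'E'
from h import *
from scipy.optimize import least_squares
im=load('top0'); f=2.85
H=[(241,87),(330,156),(314,268),(117,239),(135,127)]
P=np.array([atz(im,255+u/f-.3,130+v/f-.3,74)[:2] for u,v in H])
ang=np.radians([0,-60,-120,120,60])
def mod(q): return q[:2]+92*np.c_[np.cos(ang+q[2]),np.sin(ang+q[2])]
s=least_squares(lambda q:(mod(q)-P).ravel(),[590,-20,0]); q=s.x
print('axis',q,'res',s.fun.round(1)); c,sn=np.cos(q[2]),np.sin(q[2])
print('bush',q[:2]-92*np.array([c,sn]),'handle',q[:2]+150*np.array([-sn,c]))
E=[(c_) for c_ in [(120,42),(372,78),(333,363),(78,325)]]
print('base corners',[atz(im,255+u/f,130+v/f,10)[:2].round(1) for u,v in E])
w=cloud(im); b=im['pixels'].astype(int)
th=0.156; ex=np.array([np.cos(th),np.sin(th)]); ey=np.array([-ex[1],ex[0]]); o=np.array([522.9,-361.9])
m=np.zeros((480,640),bool); m[190:262,425:530]=1
vv,uu=np.nonzero(m)
W=np.array([atz(im,u,v,76)[:2] for u,v in zip(uu,vv)])-o
z=w[vv,uu,2]; xx=W@ex; yy=W@ey
for X in range(56,-64,-6):
    print('%4d'%X,' '.join('%3.0f'%np.nan_to_num(z[np.argmin((xx-X)**2+(yy-Y)**2)]) for Y in range(-90,91,5)))
E
```

```text
axis [ 5.86108784e+02 -3.19757208e+01 -1.74289680e-01] res [ 0.5  0.1 -0.1 -0.3 -0.3  0.1  0.2 -0.1 -0.3  0.1]
bush [495.50258788 -16.02212749] handle [612.12007794 115.75177362]
base corners [array([733.9,  52.1]), array([ 696.5, -162.5]), array([ 453.9, -121.8]), array([490.8,  91.8])]
  56   3  -1   1   5  -1   2  -1   5   1  -3   1   1  -1   2   2  -1   4   1   1  -3   3  -4  -1   1  -0   0   0   3   2   0  -6   4   4   5   3   1   3
  50  -0  79  79   2  73  72  79  78  -3  79  73  79  77  75  77  76  79  78  75  77  78   2  73 140 138  75   3  77  79  76  79  78  78  80  75   2  -0
  44  -4  76  75  76  75  75  78  78  78  79  77  78  76  75  78  76  77  78  76  78  77  77 141 144 141 137  75  75  76  79  75  75  77  73  78  72  53
  38   0   3  79  84  76  75  75  80  78  74  75  76  77  78  74  71  78  77  77  74  80  77 138 138 142 135  74  82  76  76  75  74  82  74  79  78  23
  32  -0  77  76  81  76  77  79  79  78  76  80  76  75  74  79  74  75  75  74  78  77  76 139 136 143 138  73  82  75  77  77  76  76  77  78  72   9
  26   4  75  79  78  75  79  79  76  78  79  
[... 1548 characters left out ...]
  78  78  78  77  75  76  76 138 139 141 133   7   6   7   2  83  76  78  79  77  73   7
 -40   3  78  74  76  78  76  75  70   7   4   7   5  78  79  76  79  77  72  75  78  78  78 139 142 139 133   2   8   6  12  73  81  75  79  79   5   4
 -46  -1   3  80  80  73  75  76   7   3   4  11   8  78  74  76  76  75  76  77  77  78  79 138 143 139 133   4   6   8   5  79  75  78  79  72  75   6
 -52   5   1   3   3   5  -1  -4  11  10   6   6   3   5   7   6   5   5   5  11  10   4  12 139 139 140 133   6   3   7   4   6   9   7   9   9   7  10
 -58   3   3  -3   4  -1   1  -2   0   4   0   1   5   0   3   0  -1   4  -6   2   3   3   2  -2   5   1   0   2   2   4   3   3   3   0  -3   6  -1   1
```

The gauging station is the green table at (334,197), and the steel pin's bar is at (328,238). There are two racks. The one at (477,225) measures about 100 x 170 mm in its plate and holds the big gauge, so it is the one meant. The one at (447,350) is the larger look-alike. The free slot is at about (502,229). The green gauge at (352,297) is to be left alone. My measurements agree with each other: the bush is at (495.5,-16.0) and the bar at (495.6,-15.7).

>>> jog_arm(
  travel=[
    [0.05,-0.08,0],
    [0.1,-0.17,0],
    [0.15,-0.26,0],
    [0.2,-0.35,0],
    [0.25,-0.44,0],
    [0.3,-0.53,0],
    [0.35,-0.62,0],
    [0.4,-0.71,0],
    [0.45,-0.8,0],
    [0.49,-0.88,0],
  ],
  dr=[
    [0,0,0.01],
    [0,0,0.02],
    [0,0,0.03],
    [0,0,0.04],
    [0,0,0.05],
    [0,0,0.06],
    [0,0,0.07],
    [0,0,0.08],
    [0,0,0.09],
    [0,0,0.092],
  ],
  hand=1,
)

```text
t: 1.1
ee_pos: [341.7, 253.6, 221.9]
orientation: [2.318, 2.119, -0.002]
ft_force: [-0.1, 0.1, -0.1]
width: 87.7
```

>>> jog_arm(
  travel=[
    [0.05,-0.09,0],
    [0.1,-0.18,0],
    [0.15,-0.27,0],
    [0.2,-0.36,0],
    [0.26,-0.45,0],
    [0.31,-0.54,0],
    [0.35,-0.61,0],
    [0.375,-0.655,0],
    [0.385,-0.674,0],
    [0.385,-0.674,0],
  ],
  dr=[
    [0,0,0],
    [0,0,0],
    [0,0,0],
    [0,0,0],
    [0,0,0],
    [0,0,0],
    [0,0,0],
    [0,0,0],
    [0,0,0],
    [0,0,0],
  ],
)

```text
t: 2.1
ee_pos: [495.7, -16.5, 221.6]
orientation: [2.32, 2.117, -0.002]
ft_force: [-0.6, 1.8, -0.2]
width: 87.6
```

```bash
python3 - <<'E'
from h import *
o=telemetry.get_obs(); print(o['ee_pos'],o['orientation'],o['qpos'])
im=grab('wrist','w1'); w=cloud(im)
m=(w[...,2]>117)&(w[...,2]<136)&(abs(w[...,0]-495)<60)&(abs(w[...,1]+16)<30)
r=cv2.minAreaRect(w[m][:,:2].astype(np.float32)); print(m.sum(),r,np.percentile(w[m][:,2],[50,95]),w[m].mean(0))
E
```

```text
[495.72719828 -16.5374136  221.59990849] [ 2.3203338   2.11712317 -0.00241596] [-5.64160703e-02  2.35337737e-01  1.91043700e+00 -1.76541975e-03
  9.96503562e-01 -1.53472801e+00]
2114 ((495.4663391113281, -14.458410263061523), (19.251752853393555, 79.64347076416016), 86.769287109375) [129.51571615 131.25999799] [493.07300986 -14.04288713 128.84728036]
```

View pics/w1.png

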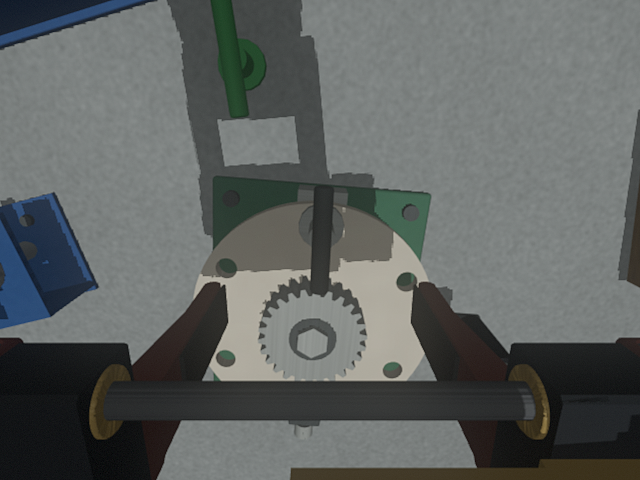

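The wrist view shows the steel bar from (323,188) to (318,292), midway between the jaws. The top camera agrees to within 1.5 mm. I'll descend and grip.

>>> jog_arm(
  travel=[
    [0,0.003,-0.04],
    [0,0.003,-0.08],
    [0,0.003,-0.12],
    [0,0.003,-0.16],
    [0,0.003,-0.2],
    [0,0.003,-0.24],
    [0,0.003,-0.275],
    [0,0.003,-0.294],
    [0,0.003,-0.294],
    [0,0.003,-0.294],
  ],
  dr=[
    [0,0,0.005],
    [0,0,0.01],
    [0,0,0.01],
    [0,0,0.01],
    [0,0,0.01],
    [0,0,0.01],
    [0,0,0.01],
    [0,0,0.01],
    [0,0,0.01],
    [0,0,0.01],
  ],
)

```text
t: 3.15
ee_pos: [495.3, -14.1, 104.4]
orientation: [2.302, 2.137, -0.002]
ft_force: [-0.5, 0.7, -0.5]
width: 87.8
```

>>> jog_arm(
  travel=[
    [0,0,0],
    [0,0,0],
    [0,0,0],
    [0,0,0],
    [0,0,0],
    [0,0,0],
    [0,0,0],
    [0,0,0],
    [0,0,0],
    [0,0,0],
  ],
  dr=[
    [0,0,0],
    [0,0,0],
    [0,0,0],
    [0,0,0],
    [0,0,0],
    [0,0,0],
    [0,0,0],
    [0,0,0],
    [0,0,0],
    [0,0,0],
  ],
  hand=-1,
)

```text
t: 4.15
ee_pos: [495.3, -14.6, 104.4]
orientation: [2.301, 2.137, -0.003]
ft_force: [-1.1, -4.4, 1.3]
width: 18.9
```

>>> jog_arm(
  travel=[
    [0,0,0],
    [0,0,0],
    [0,0,0],
    [0,0,0],
    [0,0,0],
    [0,0,0],
    [0,0,0],
    [0,0,0],
    [0,0,0],
    [0,0,0],
  ],
  dr=[
    [0,0,0],
    [0,0,0],
    [0,0,0],
    [0,0,0],
    [0,0,0.05],
    [0,0,0.1],
    [0,0,0.16],
    [0,0,0.22],
    [0,0,0.27],
    [0,0,0.32],
  ],
)

```text
t: 5.15
ee_pos: [496.1, -14.6, 104.6]
orientation: [1.693, 2.643, -0.001]
ft_force: [2.5, -3.0, -0.9]
width: 19.2
```

>>> jog_arm(
  travel=[
    [0,0,0],
    [0,0,0],
    [0,0,0],
    [0,0,0],
    [0,0,0],
    [0,0,0],
    [0,0,0],
    [0,0,0],
    [0,0,0],
    [0,0,0],
  ],
  dr=[
    [0,0,0.02],
    [0,0,0.02],
    [0,0,0.02],
    [0,0,-0.04],
    [0,0,-0.1],
    [0,0,-0.16],
    [0,0,-0.22],
    [0,0,-0.28],
    [0,0,-0.34],
    [0,0,-0.36],
  ],
)

```text
t: 6.15
ee_pos: [495.0, -14.2, 104.4]
orientation: [2.368, 2.063, -0.005]
ft_force: [-1.8, -1.2, 3.6]
width: 19.1
```

```bash
python3 - <<'E'
from h import *
o=telemetry.get_obs(); r=o['orientation']; print(o['ee_pos'],2*np.arctan2(r[1],r[0]),o['ft_force'],o['moment'],o['width'])
E
```

```text
[494.97991669 -14.23523921 104.43892587] 1.4334496367233724 [-1.80257251 -1.23160963  3.58126749] [-0.21568247  0.47397202  0.24404533] 19.06518379569851
```

The opening stays at 19 mm, which is the 20 mm neck and not the 14 mm bar. The twist may have slipped, so I'm checking the bar's yaw.

```bash
python3 - <<'E'
from h import *
for n in ['wrist','side']:
    im=grab(n,n+'2'); w=cloud(im)
    u,v=proj(im,[[495.5,-15,100]])[0].astype(int); print(n,u,v)
    a=im['pixels'][max(v-100,0):v+100,max(u-130,0):u+130,::-1]
    cv2.imwrite('pics/c_%s2.png'%n,a)
a=cv2.imread('pics/c_wrist2.png');b=cv2.imread('pics/c_side2.png')
b=cv2.resize(b,(int(b.shape[1]*a.shape[0]/b.shape[0]),a.shape[0])); c=cv2.hconcat([a,b]); c=cv2.resize(c,None,fx=790/c.shape[1],fy=790/c.shape[1]); cv2.imwrite('pics/c2.png',c)
E
```

```text
wrist 316 299
side 325 247
```

View pics/c2.png

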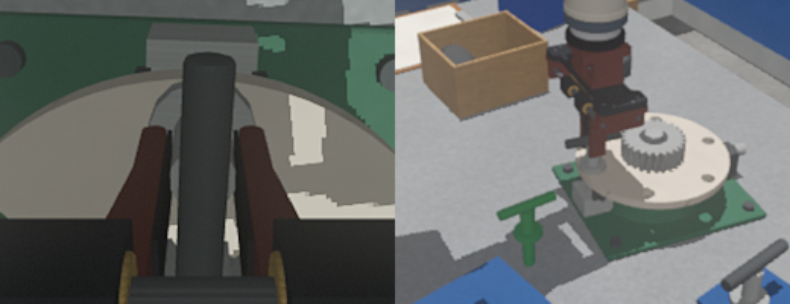

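The left crop (wrist camera) shows the fingers closed on the neck with a gap either side of the bar at about (207,170). I'll regrip 14 mm higher, on the bar alone, and repeat the twist.

>>> jog_arm(
  travel=[
    [0,0,0],
    [0,0,0],
    [0,0,0],
    [0,0,0],
    [0,0,0.01],
    [0,0,0.02],
    [0,0,0.03],
    [0,0,0.036],
    [0,0,0.036],
    [0,0,0.036],
  ],
  dr=[
    [0,0,0],
    [0,0,0],
    [0,0,0],
    [0,0,0],
    [0,0,0],
    [0,0,0.01],
    [0,0,0.02],
    [0,0,0.03],
    [0,0,0.03],
    [0,0,0.03],
  ],
  hand=-0.1,
)

```text
t: 7.25
ee_pos: [495.1, -14.2, 119.0]
orientation: [2.316, 2.122, -0.004]
ft_force: [0.7, 0.2, -0.5]
width: 39.5
```

>>> jog_arm(
  travel=[
    [0,0,0],
    [0,0,0],
    [0,0,0],
    [0,0,0],
    [0,0,0],
    [0,0,0],
    [0,0,0],
    [0,0,0],
    [0,0,0],
    [0,0,0],
  ],
  dr=[
    [0,0,0],
    [0,0,0],
    [0,0,0],
    [0,0,0],
    [0,0,0],
    [0,0,0],
    [0,0,0],
    [0,0,0],
    [0,0,0],
    [0,0,0],
  ],
  hand=-1,
)

```text
t: 8.25
ee_pos: [495.0, -14.3, 118.9]
orientation: [2.316, 2.122, -0.005]
ft_force: [0.4, -2.2, -2.3]
width: 13.6
```

```bash
python3 - <<'E'
from h import *
o=telemetry.get_obs(); r=o['orientation']; print(o['ee_pos'],2*np.arctan2(r[1],r[0]),o['ft_force'],o['moment'],o['width'])
E
```

```text
[495.03295714 -14.30382466 118.92226263] 1.4834090664498913 [ 0.42328473 -2.17694467 -2.25697589] [-0.30458636 -0.06321903 -0.09225175] 13.605416773295469
```

>>> jog_arm(
  travel=[
    [0,0,0],
    [0,0,0],
    [0,0,0],
    [0,0,0],
    [0,0,0],
    [0,0,0],
    [0,0,0],
    [0,0,0],
    [0,0,0],
    [0,0,0],
  ],
  dr=[
    [0,0,0.05],
    [0,0,0.1],
    [0,0,0.15],
    [0,0,0.2],
    [0,0,0.25],
    [0,0,0.3],
    [0,0,0.34],
    [0,0,0.34],
    [0,0,0.34],
    [0,0,0.34],
  ],
)

```text
t: 9.25
ee_pos: [495.4, -14.3, 119.0]
orientation: [1.675, 2.655, -0.003]
ft_force: [1.5, -0.8, -1.4]
width: 13.2
```

```bash
python3 - <<'E'
from h import *
o=telemetry.get_obs(); r=o['orientation']; print(o['ee_pos'],2*np.arctan2(r[1],r[0]),o['ft_force'],o['moment'],o['width'])
im=grab('wrist','w3')
w=cloud(im)
m=(w[...,2]>112)&(w[...,2]<136)&(abs(w[...,0]-495)<50)&(abs(w[...,1]+16)<40)
a=im['pixels'][:,:,::-1].copy()
dark=(a.max(-1)<90)&(a.max(-1).astype(int)-a.min(-1)<15)&m
P=w[dark][:,:2]; u,s,v=np.linalg.svd(P-P.mean(0),full_matrices=False); print(dark.sum(),P.mean(0),v[0],np.arctan(v[0,1]/v[0,0]))
E
```

```text
[495.3729334  -14.30917453 119.03957419] 2.0162498523205334 [ 1.52734006 -0.84314964 -1.38883888] [-0.1879187  -0.40410209 -0.06123224] 13.177962437064576
4823 [489.54260532 -16.02697773] [0.91776722 0.39711879] 0.40837533355122974
```

>>> jog_arm(
  travel=[
    [0,0,0],
    [0,0,0],
    [0,0,0],
    [0,0,0],
    [0,0,0],
    [0,0,0],
    [0,0,0],
    [0,0,0],
    [0,0,0],
    [0,0,0],
  ],
  dr=[
    [0,0,-0.05],
    [0,0,-0.1],
    [0,0,-0.15],
    [0,0,-0.2],
    [0,0,-0.25],
    [0,0,-0.3],
    [0,0,-0.35],
    [0,0,-0.37],
    [0,0,-0.37],
    [0,0,-0.37],
  ],
)

```text
t: 10.3
ee_pos: [495.0, -14.3, 119.0]
orientation: [2.365, 2.066, -0.005]
ft_force: [-0.5, -2.2, 1.5]
width: 13.3
```

>>> jog_arm(
  travel=[
    [0,0,0.005],
    [0,0,0.015],
    [0,0,0.025],
    [0,0,0.035],
    [0,0,0.045],
    [0,0,0.055],
    [0,0,0.065],
    [0,0,0.075],
    [0,0,0.085],
    [0,0,0.1],
  ],
  dr=[
    [0,0,0.02],
    [0,0,0.04],
    [0,0,0.06],
    [0,0,0.08],
    [0,0,0.1],
    [0,0,0.08],
    [0,0,0.06],
    [0,0,0.04],
    [0,0,0.02],
    [0,0,0],
  ],
)

```text
t: 11.3
ee_pos: [493.9, -14.0, 158.3]
orientation: [-2.366, -2.065, 0.008]
ft_force: [-0.1, -0.1, -3.7]
width: 13.4
```

```bash
python3 - <<'E'
from h import *
o=telemetry.get_obs(); r=o['orientation']; print(o['ee_pos'],2*np.arctan2(r[1],r[0]),o['ft_force'],o['moment'],o['width'])
im=grab('side','s3'); u,v=proj(im,[[495.5,-15,120]])[0].astype(int)
cv2.imwrite('pics/c3.png',cv2.resize(im['pixels'][v-60:v+60,u-80:u+80,::-1],None,fx=4,fy=4,interpolation=cv2.INTER_CUBIC))
E
```

```text
[493.88103758 -13.99018981 158.32438387] -4.848072554622257 [-0.0590095  -0.09562047 -3.70103491] [ 0.12633364  0.03666625 -0.02606535] 13.379237299445686
```

View pics/c3.png

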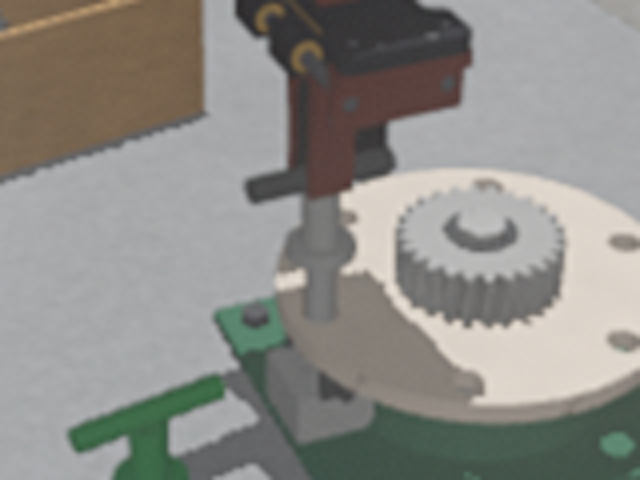

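The side crop shows the pin drawn up cleanly: the collar is at (320,247) and the tip is above the flange at (318,315). The bar is level in the jaws. I'll lift higher and carry it over to the rack.

>>> jog_arm(
  travel=[
    [0,0,0.05],
    [0,0,0.12],
    [0,0,0.19],
    [0,0,0.24],
    [0,-0.03,0.255],
    [0,-0.09,0.255],
    [0,-0.17,0.255],
    [0,-0.25,0.255],
    [0,-0.32,0.255],
    [0,-0.36,0.255],
  ],
  dr=[
    [0,0,0],
    [0,0,0],
    [0,0,0],
    [0,0,0],
    [0,0,0],
    [0,0,0],
    [0,0,0],
    [0,0,0],
    [0,0,0],
    [0,0,0],
  ],
)

```text
t: 12.35
ee_pos: [493.5, -160.1, 259.9]
orientation: [-2.368, -2.062, 0.008]
ft_force: [0.3, -0.1, -3.2]
width: 13.1
```

>>> jog_arm(
  travel=[
    [0,-0.05,0],
    [0.01,-0.12,0],
    [0.02,-0.2,0],
    [0.03,-0.28,0],
    [0.04,-0.36,0],
    [0.05,-0.44,0],
    [0.05,-0.52,0],
    [0.05,-0.58,0],
    [0.05,-0.62,0],
    [0.05,-0.63,0],
  ],
  dr=[
    [0,0,0],
    [0,0,0],
    [0,0,0],
    [0,0,0],
    [0,0,0],
    [0,0,0],
    [0,0,0],
    [0,0,0],
    [0,0,0],
    [0,0,0],
  ],
)

```text
t: 13.35
ee_pos: [512.9, -413.3, 258.8]
orientation: [-2.369, -2.059, 0.008]
ft_force: [-0.2, 0.3, -4.7]
width: 13.3
```

```bash
python3 - <<'E'
from h import *
o=telemetry.get_obs(); r=o['orientation']; print(o['ee_pos'],r,2*np.arctan2(r[1],r[0]),o['ft_force'],o['width'],o['qpos'])
im=grab('wrist','w4'); t=grab('top','t4'); s=grab('side','s4')
E
```

```text
[ 512.93283898 -413.2910126   258.8196939 ] [-2.36860191 -2.05928064  0.00829809] -4.851877578334386 [-0.16053323  0.34569402 -4.68273359] 13.250174890588864 [-0.69406796  0.43899202  1.51612316 -0.00510915  1.19025713 -2.12346907]
```

View pics/w4.png

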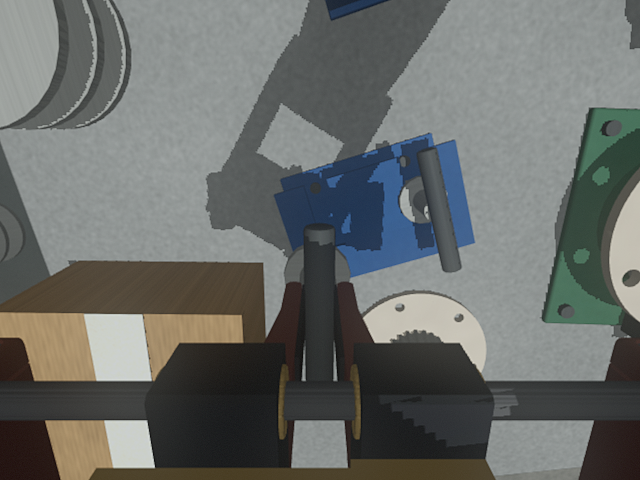

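```bash
python3 - <<'E'
from h import *
from scipy.optimize import minimize
def fit(f,z0):
    im=load(f); w=cloud(im); b=im['pixels'].astype(int)
    m=(b[...,2]>b[...,0]+25)&(abs(w[...,2]-76)<7)&(np.hypot(w[...,0]-523,w[...,1]+362)<115)
    vv,uu=np.nonzero(np.ones((480,640)))
    R=im['extrinsics'][:3,:3];o=-R.T@im['extrinsics'][:3,3]
    d=np.c_[(uu-im['cx'])/im['fx'],(vv-im['cy'])/im['fy'],np.ones(len(uu))]@R; 
    P=(o+d*((76-o[2])/d[:,2])[:,None])[:,:2]
    near=np.hypot(*(P-[523,-362]).T)<120; P=P[near]; M=m.ravel()[near]
    Z=w[...,2].ravel()[near]; floor=(Z<40)
    def cost(q,full=False):
        c,s=np.cos(q[2]),np.sin(q[2]); D=P-q[:2]; x=D@[c,s]; y=D@[-s,c]
        plate=(abs(x-1)<51)&(abs(y)<85); slot=(x<15)&(abs(y+45)<11)&plate
        # only the free-slot half and front edge
        reg=(abs(x)<48)&(y<0)&(y>-83)
        return ((M&slot&reg).sum()+(floor&plate&~slot&reg).sum())+((M&~plate).sum()+(floor&plate&~slot).sum())*.3
    best=min((cost((x,y,t)),x,y,t) for x in np.arange(517,529,1) for y in np.arange(-368,-356,1) for t in np.arange(.12,.2,.02))
    r=minimize(lambda q:cost(q*[1,1,.01]),[best[1],best[2],best[3]*100],method='Nelder-Mead',options=dict(initial_simplex=np.array([best[1:3]+(best[3]*100,)]*4)+np.vstack([np.zeros(3),np.eye(3)*1.5])))
    q=r.x*[1,1,.01]; c,s=np.cos(q[2]),np.sin(q[2])
    print(f,M.sum(),best[0],r.fun,q,'slot',q[:2]+[-15*c+45*s,-15*s-45*c])
for f in ['top0','w4','side0','s4']: fit(f,76)
# hanging pin in wrist view: collar & shank
o=telemetry.get_obs()['ee_pos']
for f in ['w4','s4']:
    im=load(f); w=cloud(im); b=im['pixels'].astype(int); g=(b.max(-1)-b.min(-1)<25)
    for lo,hi in [(160,180),(180,210),(215,235),(250,280)]:
        m=(w[...,2]>lo)&(w[...,2]<hi)&(np.hypot(w[...,0]-o[0],w[...,1]-o[1])<28)&g
        if m.sum(): print(f,lo,m.sum(),np.percentile(w[m],[5,50,95],axis=0).round(1).tolist())
E
```

```text
top0 2455 77.4 74.8 [ 5.22832000e+02 -3.61741074e+02  1.67930758e-01] slot [ 515.56442472 -408.61518575]
w4 11279 202.79999999999998 192.1 [ 5.23403693e+02 -3.60061701e+02  1.56266583e-01] slot [ 515.58987699 -406.84785533]
side0 3701 121.0 117.2 [ 5.19694722e+02 -3.61681002e+02  1.37662881e-01] slot [ 511.01191217 -408.3137028 ]
s4 3697 120.5 115.89999999999999 [ 5.19821588e+02 -3.62271395e+02  1.37215320e-01] slot [ 511.11790829 -408.9002059 ]
w4 215 905 [[497.4, -430.3, 223.0], [507.2, -421.4, 225.1], [516.3, -396.9, 226.6]]
w4 250 4195 [[488.8, -421.9, 264.6], [505.3, -412.2, 270.1], [536.5, -400.1, 276.9]]
s4 160 71 [[503.6, -421.6, 167.3], [505.7, -418.0, 173.9], [512.7, -410.2, 179.2]]
s4 180 176 [[503.7, -421.2, 181.4], [506.0, -417.4, 194.0], [513.4, -409.0, 206.8]]
s4 215 402 [[493.9, -430.0, 219.2], [503.8, -418.8, 225.0], [523.2, -398.8, 232.9]]
s4 250 310 [[487.8, -421.2, 251.8], [502.8, -411.4, 269.1], [535.0, -396.2, 278.3]]
```

The wrist and corrected top measurements agree: the slot is at about (515,-406.9) in robot coordinates, and the pin axis is at about (513,-413.5). I'll centre over the slot and come down.

>>> jog_arm(
  travel=[
    [0.005,0.016,0],
    [0.005,0.016,-0.02],
    [0.005,0.016,-0.06],
    [0.005,0.016,-0.1],
    [0.005,0.016,-0.14],
    [0.005,0.016,-0.17],
    [0.005,0.016,-0.19],
    [0.005,0.016,-0.19],
    [0.005,0.016,-0.19],
    [0.005,0.016,-0.19],
  ],
  dr=[
    [0,0,0],
    [0,0,0],
    [0,0,0],
    [0,0,0],
    [0,0,0],
    [0,0,0],
    [0,0,0],
    [0,0,0],
    [0,0,0],
    [0,0,0],
  ],
)

```text
t: 14.5
ee_pos: [515.7, -405.3, 184.2]
orientation: [-2.368, -2.062, 0.007]
ft_force: [-0.1, -0.4, -3.1]
width: 12.9
```

```bash
python3 - <<'E'
from h import *
o=telemetry.get_obs(); print(o['ee_pos'],o['ft_force'],o['width'])
im=grab('side','s5'); u,v=proj(im,[[515,-407,100]])[0].astype(int); w=grab('wrist','w5')
a=im['pixels'][v-75:v+75,u-75:u+75,::-1]; b=w['pixels'][100:400,170:470,::-1]
print(u,v,proj(w,[[515,-407,76],[515,-407,86]]))
cv2.imwrite('pics/c5.png',cv2.hconcat([cv2.resize(a,(395,395),interpolation=cv2.INTER_CUBIC),cv2.resize(b,(395,395))]))
E
```

```text
[ 515.72386137 -405.31137229  184.21651413] [-0.11934065 -0.36443092 -3.13732806] 12.932579132008795
471 368 [[315.98719578 236.70527722]
 [315.84845355 240.65375187]]
```

View pics/c5.png

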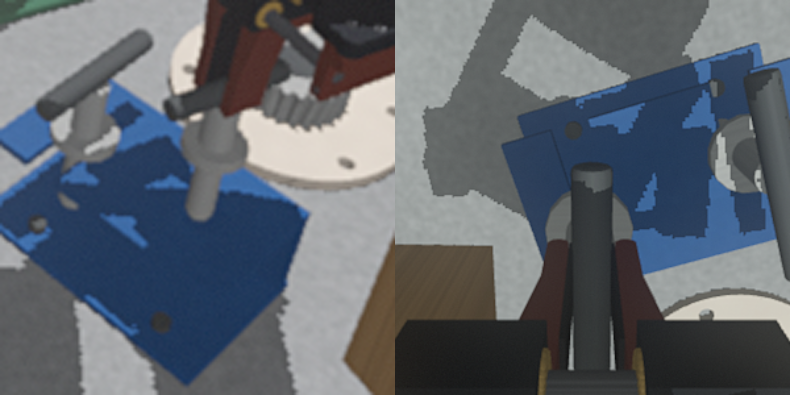

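>>> jog_arm(
  travel=[
    [0,-0.004,0],
    [0,-0.004,0],
    [0,-0.004,0],
    [0,-0.004,-0.01],
    [0,-0.004,-0.02],
    [0,-0.004,-0.03],
    [0,-0.004,-0.04],
    [0,-0.004,-0.05],
    [0,-0.004,-0.06],
    [0,-0.004,-0.06],
  ],
  dr=[
    [0,0,0],
    [0,0,0],
    [0,0,0],
    [0,0,0],
    [0,0,0],
    [0,0,0],
    [0,0,0],
    [0,0,0],
    [0,0,0],
    [0,0,0],
  ],
)

```text
t: 15.6
ee_pos: [515.3, -406.5, 159.5]
orientation: [-2.367, -2.061, 0.008]
ft_force: [0.0, -0.6, -3.1]
width: 13.0
```

```bash
python3 - <<'E'
from h import *
o=telemetry.get_obs(); print(o['ee_pos'],o['ft_force'],o['moment'],o['width'])
E
```

```text
[ 515.33682455 -406.54848568  159.45931057] [ 0.02439772 -0.6087234  -3.06496613] [ 0.01818147 -0.02303567 -0.00261727] 12.952513055389696
```

The tip is now 12 mm below the plate's upper face with no contact force, so the shank is in the slot. I'll lower to the collar.

>>> jog_arm(
  travel=[
    [0,0,-0.01],
    [0,0,-0.025],
    [0,0,-0.04],
    [0,0,-0.055],
    [0,0,-0.07],
    [0,0,-0.08],
    [0,0,-0.09],
    [0,0,-0.096],
    [0,0,-0.1],
    [0,0,-0.1],
  ],
  dr=[
    [0,0,0],
    [0,0,0],
    [0,0,0],
    [0,0,0],
    [0,0,0],
    [0,0,0],
    [0,0,0],
    [0,0,0],
    [0,0,0],
    [0,0,0],
  ],
)

```text
t: 16.6
ee_pos: [515.3, -406.5, 119.3]
orientation: [-2.367, -2.061, 0.008]
ft_force: [0.7, 0.3, -4.5]
width: 13.0
```

>>> jog_arm(
  travel=[
    [0,0,-0.003],
    [0,0,-0.005],
    [0,0,-0.005],
    [0,0,-0.005],
    [0,0,-0.005],
    [0,0,-0.005],
    [0,0,-0.005],
    [0,0,-0.005],
    [0,0,-0.005],
    [0,0,-0.005],
  ],
  dr=[
    [0,0,0],
    [0,0,0],
    [0,0,0],
    [0,0,0],
    [0,0,0],
    [0,0,0],
    [0,0,0],
    [0,0,0],
    [0,0,0],
    [0,0,0],
  ],
)

```text
t: 17.6
ee_pos: [515.8, -407.2, 118.7]
orientation: [-2.369, -2.062, 0.007]
ft_force: [-1.5, -0.2, 5.4]
width: 13.1
```

Seated: the vertical force has changed sign, from -4.5 to +5.4 N. Now I'll release and rise.

>>> jog_arm(
  travel=[
    [0,0,0],
    [0,0,0],
    [0,0,0],
    [0,0,0],
    [0,0,0],
    [0,0,0.03],
    [0,0,0.08],
    [0,0,0.15],
    [0,0,0.22],
    [0,0,0.25],
  ],
  dr=[
    [0,0,0],
    [0,0,0],
    [0,0,0],
    [0,0,0],
    [0,0,0],
    [0,0,0],
    [0,0,0],
    [0,0,0],
    [0,0,0],
    [0,0,0],
  ],
  hand=-0.1,
)

```text
t: 18.6
ee_pos: [517.0, -408.2, 222.4]
orientation: [2.367, 2.06, -0.006]
ft_force: [0.5, 0.1, 0.1]
width: 40.0
```

```bash
python3 - <<'E'
from h import *
o=telemetry.get_obs(); print(o['ee_pos'],o['orientation'],o['ft_force'],o['width'])
im=grab('side','s6'); w=cloud(im); g=np.ptp(im['pixels'].astype(int),axis=-1)<25
for lo,hi in [(77,84),(86,112),(115,135)]:
    m=(w[...,2]>lo)&(w[...,2]<hi)&(np.hypot(w[...,0]-515,w[...,1]+408)<42)&g
    print(lo,m.sum(),np.percentile(w[m],[5,50,95],axis=0).round(1).tolist())
u,v=proj(im,[[515,-407,100]])[0].astype(int)
cv2.imwrite('pics/c6.png',cv2.resize(im['pixels'][v-60:v+60,u-80:u+80,::-1],None,fx=3.5,fy=3.5,interpolation=cv2.INTER_CUBIC))
E
```

```text
[ 516.99968696 -408.19705458  222.39013598] [ 2.36652656  2.06019343 -0.00618711] [0.48353312 0.05779922 0.07658402] 40.0150838234146
77 144 [[495.8, -425.6, 77.6], [504.8, -415.1, 82.5], [529.4, -394.7, 83.9]]
86 161 [[502.6, -417.1, 86.4], [506.3, -412.3, 98.1], [515.5, -401.6, 110.8]]
115 459 [[475.6, -417.2, 117.0], [510.7, -410.2, 128.1], [548.3, -402.0, 131.3]]
```

View pics/c6.png

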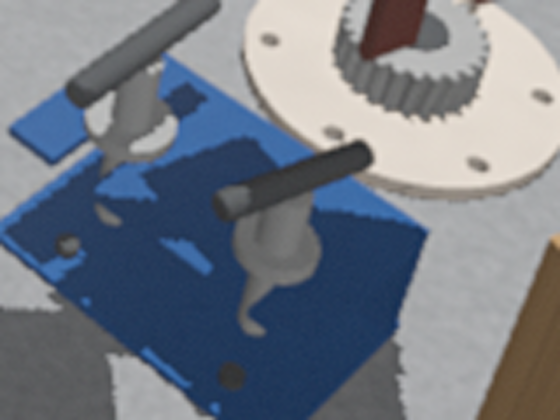

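The pin hangs upright in the free slot, collar flat on the plate at (277,245) in the crop, with the shank through the slot. The measured bar height is 128 to 131 mm at its top, against 130 expected. On to the turn handle.

>>> jog_arm(
  travel=[
    [0.01,0.05,0],
    [0.03,0.12,0],
    [0.04,0.2,0],
    [0.06,0.28,0],
    [0.07,0.36,0],
    [0.09,0.44,0],
    [0.1,0.52,0],
    [0.12,0.6,0],
    [0.13,0.68,0],
    [0.14,0.75,0],
  ],
  dr=[
    [0,0,-0.05],
    [0,0,-0.1],
    [0,0,-0.16],
    [0,0,-0.22],
    [0,0,-0.28],
    [0,0,-0.34],
    [0,0,-0.4],
    [0,0,-0.46],
    [0,0,-0.52],
    [0,0,-0.58],
  ],
  hand=0.3,
)

```text
t: 19.65
ee_pos: [572.8, -106.7, 222.3]
orientation: [3.035, 0.804, -0.011]
ft_force: [0.7, -0.5, -0.4]
width: 57.0
```

>>> jog_arm(
  travel=[
    [0.01,0.08,0],
    [0.03,0.16,0],
    [0.04,0.24,0],
    [0.06,0.32,0],
    [0.07,0.4,0],
    [0.09,0.48,0],
    [0.098,0.54,0],
    [0.098,0.558,0],
    [0.098,0.558,0],
    [0.098,0.558,0],
  ],
  dr=[
    [0,0,-0.05],
    [0,0,-0.1],
    [0,0,-0.16],
    [0,0,-0.22],
    [0,0,-0.28],
    [0,0,-0.34],
    [0,0,-0.4],
    [0,0,-0.44],
    [0,0,-0.44],
    [0,0,-0.44],
  ],
)

```text
t: 20.65
ee_pos: [611.5, 116.2, 221.5]
orientation: [3.13, -0.268, -0.013]
ft_force: [-0.4, -0.2, -0.2]
width: 57.2
```

```bash
python3 - <<'E'
from h import *
o=telemetry.get_obs(); r=o['orientation'];print(o['ee_pos'],2*np.arctan2(r[1],r[0]),o['qpos'],o['width'])
im=grab('wrist','w7'); w=cloud(im)
m=(w[...,2]>122)&(w[...,2]<142)&(np.hypot(w[...,0]-612,w[...,1]-116)<25)
print(m.sum(),cv2.minEnclosingCircle(w[m][:,:2].astype(np.float32)),w[m].mean(0))
E
```

```text
[611.50035927 116.24091595 221.49706868] -0.1708932782711528 [0.16781911 0.42445267 1.63077467 0.00206191 1.09472003 0.33775977] 57.21980366931917
981 ((612.8798828125, 117.8291244506836), 12.436883926391602) [613.20216857 119.92476748 133.51224096]
```

View pics/w7.png

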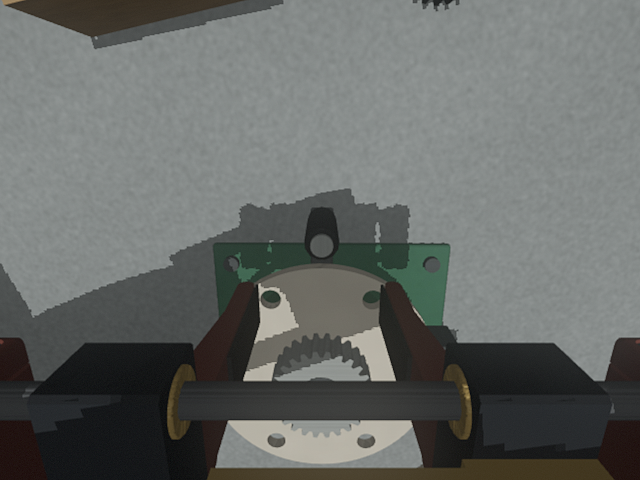

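The wrist view shows the black handle at (321,245), centred between the jaws. I'll lower around it, leaving the jaws as a loose cage.

>>> jog_arm(
  travel=[
    [0.003,0.003,-0.03],
    [0.003,0.003,-0.07],
    [0.003,0.003,-0.11],
    [0.003,0.003,-0.15],
    [0.003,0.003,-0.19],
    [0.003,0.003,-0.23],
    [0.003,0.003,-0.27],
    [0.003,0.003,-0.3],
    [0.003,0.003,-0.32],
    [0.003,0.003,-0.32],
  ],
  dr=[
    [0,0,0],
    [0,0,0],
    [0,0,0],
    [0,0,0],
    [0,0,0],
    [0,0,0],
    [0,0,0],
    [0,0,0],
    [0,0,0],
    [0,0,0],
  ],
)

```text
t: 21.7
ee_pos: [612.2, 117.0, 92.4]
orientation: [3.129, -0.269, -0.016]
ft_force: [-0.3, -0.1, 0.2]
width: 57.2
```

```bash
python3 - <<'E'
from h import *
o=telemetry.get_obs(); r=o['orientation'];p=o['ee_pos'];print(p,2*np.arctan2(r[1],r[0]),o['ft_force'],o['width'])
c=np.array([586.5,-30.7]); a0=np.arctan2(p[1]-c[1],p[0]-c[0]); print(a0)
for d in np.radians(range(0,67,4)):
    t=c+150*np.array([np.cos(a0+d),np.sin(a0+d)]); print(round(np.degrees(d)),((t-p[:2])/400).round(3),(d/(np.pi/2)).round(3))
E
```

```text
[612.17075754 117.0084303   92.38004846] -0.1716802960763682 [-0.33657086 -0.10147258  0.23406651] 57.19260563395232
1.3987215981032324
0 [0. 0.] 0.0
4 [-0.026  0.004] 0.044
8 [-0.052  0.006] 0.089
12 [-0.078  0.005] 0.133
16 [-0.104  0.004] 0.178
20 [-0.13 -0.  ] 0.222
24 [-0.156 -0.006] 0.267
28 [-0.181 -0.013] 0.311
32 [-0.206 -0.022] 0.356
36 [-0.229 -0.033] 0.4
40 [-0.252 -0.045] 0.444
44 [-0.275 -0.059] 0.489
48 [-0.296 -0.074] 0.533
52 [-0.316 -0.091] 0.578
56 [-0.335 -0.109] 0.622
60 [-0.352 -0.129] 0.667
64 [-0.368 -0.15 ] 0.711
```

>>> jog_arm(
  travel=[
    [0,0,0],
    [0,0,0],
    [0,0,0],
    [-0.013,0.002,0],
    [-0.026,0.004,0],
    [-0.052,0.006,0],
    [-0.078,0.005,0],
    [-0.104,0.004,0],
    [-0.13,0,0],
    [-0.156,-0.006,0],
  ],
  dr=[
    [0,0,0],
    [0,0,0],
    [0,0,0],
    [0,0,0.022],
    [0,0,0.044],
    [0,0,0.089],
    [0,0,0.133],
    [0,0,0.178],
    [0,0,0.222],
    [0,0,0.267],
  ],
  hand=-0.09,
)

```text
t: 22.7
ee_pos: [551.7, 115.3, 93.4]
orientation: [3.115, 0.392, -0.007]
ft_force: [3.8, 2.7, -3.3]
width: 39.8
```

```bash
python3 - <<'E'
from h import *
o=telemetry.get_obs(); r=o['orientation'];p=o['ee_pos'];y=2*np.arctan2(r[1],r[0]);print(p,y,o['ft_force'],o['width'])
c=np.array([586.5,-30.7]); a0=1.3987; a=np.arctan2(p[1]-c[1],p[0]-c[0])-a0; print(np.degrees(a))
for d in np.radians([26,30,34,38,42,46,50,54,58,60,62,63]):
    t=c+150*np.array([np.cos(a0+d),np.sin(a0+d)]); print(round(np.degrees(d)),((t-p[:2])/400).round(3),((d-y-.172)/(np.pi/2)).round(3))
E
```

```text
[551.65035655 115.2974833   93.38175792] 0.25045614723111626 [ 3.76061203  2.65659411 -3.28567812] 39.80821362093674
23.285694266645603
26 [-0.017 -0.005] 0.02
30 [-0.042 -0.013] 0.064
34 [-0.066 -0.023] 0.109
38 [-0.09  -0.034] 0.153
42 [-0.112 -0.047] 0.198
46 [-0.134 -0.062] 0.242
50 [-0.155 -0.078] 0.287
54 [-0.174 -0.096] 0.331
58 [-0.192 -0.115] 0.376
60 [-0.201 -0.125] 0.398
62 [-0.209 -0.135] 0.42
63 [-0.213 -0.14 ] 0.431
```

>>> jog_arm(
  travel=[
    [-0.017,-0.005,0],
    [-0.042,-0.013,0],
    [-0.066,-0.023,0],
    [-0.09,-0.034,0],
    [-0.112,-0.047,0],
    [-0.134,-0.062,0],
    [-0.155,-0.078,0],
    [-0.174,-0.096,0],
    [-0.192,-0.115,0],
    [-0.201,-0.125,0],
  ],
  dr=[
    [0,0,0.02],
    [0,0,0.064],
    [0,0,0.109],
    [0,0,0.153],
    [0,0,0.198],
    [0,0,0.242],
    [0,0,0.287],
    [0,0,0.331],
    [0,0,0.376],
    [0,0,0.398],
  ],
)

```text
t: 23.7
ee_pos: [470.8, 64.9, 93.8]
orientation: [2.841, 1.334, -0.005]
ft_force: [-0.5, -0.4, 0.2]
width: 39.9
```

>>> jog_arm(
  travel=[
    [0,0,0],
    [0,0,0],
    [0,0,0],
    [0,0,0],
    [0,0,0],
    [0,0,0],
    [0,0,0],
    [0,0,0],
    [0,0,0],
    [0,0,0],
  ],
  dr=[
    [0,0,0],
    [0,0,0],
    [0,0,0],
    [0,0,0],
    [0,0,0],
    [0,0,0],
    [0,0,0],
    [0,0,0],
    [0,0,0],
    [0,0,0],
  ],
  hand=0.3,
)

```text
t: 24.7
ee_pos: [470.8, 64.8, 93.9]
orientation: [2.841, 1.334, -0.005]
ft_force: [-0.4, -0.2, 0.0]
width: 57.1
```

>>> jog_arm(
  travel=[
    [0,0,0.04],
    [0,0,0.09],
    [0,0,0.15],
    [0,0,0.21],
    [0,0,0.27],
    [0,0,0.33],
    [0,0,0.36],
    [0,0,0.36],
    [0,0,0.36],
    [0,0,0.36],
  ],
  dr=[
    [0,0,0],
    [0,0,0],
    [0,0,0],
    [0,0,0],
    [0,0,0],
    [0,0,0],
    [0,0,0],
    [0,0,0],
    [0,0,0],
    [0,0,0],
  ],
)

```text
t: 25.7
ee_pos: [470.0, 64.8, 236.6]
orientation: [2.841, 1.334, -0.009]
ft_force: [-0.2, -0.9, -0.7]
width: 56.9
```

```bash
python3 - <<'E'
from h import *
o=telemetry.get_obs(); print(o['t'],o['ee_pos'],o['ft_force'])
im=grab('wrist','w8'); grab('side','s8'); w=cloud(im)
m=(w[...,2]>122)&(w[...,2]<142)&(np.hypot(w[...,0]-471,w[...,1]-66)<35)
c,r=cv2.minEnclosingCircle(w[m][:,:2].astype(np.float32)); print(m.sum(),c,r)
print(np.degrees(np.arctan2(c[1]+30.7,c[0]-586.5)-1.3987))
E
```

```text
25.7 [469.99180875  64.76091589 236.60186388] [-0.17008707 -0.92701371 -0.66745989]
881 (471.1278991699219, 66.28752899169922) 12.395368576049805
59.808313652812366
```

View pics/s8.png

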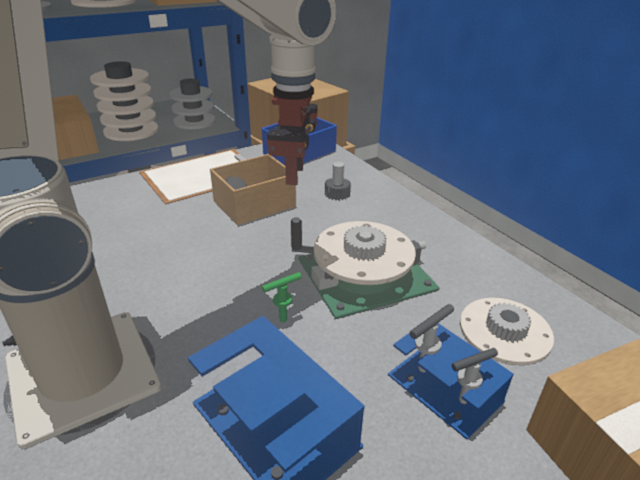

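The handle is at (296,233), turned 59.8 degrees. The pin hangs upright in the rack at (472,370), nothing else has moved, and the arm is clear of everything.

```bash
python3 -c "
from workcell import ticket; print(ticket.close_job())"
```

```text
the job is handed in; nothing more can be done
None
```

I twisted the gauge pin loose, hung it by its collar in the rack's free slot, and turned the flange on one hole. The job was handed in at about 26 s of the 72 s allowed.

- **Twist:** My first grip closed on the 20 mm neck instead of the bar, with a 19 mm opening. I don't know whether the pin followed that twist. I regripped 14 mm higher on the bar and repeated it. The bar measured about 33 degrees off the table's x axis, then I turned it back to roughly 0 degrees by the tool's yaw. The pin was still in the bush, with no lift yet.
- **Hang:** The pin went into the slot with no sideways force, and the contact force changed sign when the collar seated. Afterwards it looked upright, with the top of its bar about 130 mm above the bench as expected.
- **Flange:** I pushed the handle round with the jaws held loosely about it, then let go and lifted clear. The handle measured 59.8 degrees round with the arm away.
- **Other things:** The last picture shows nothing else visibly moved and the robot touching nothing.
- **Disagreements:** The top camera read about 1.5 to 2 mm lower in y than the wrist camera and robot, so I used the wrist and robot values. The side camera put the slot about 4 mm nearer the robot than the other two did, and I did not use its value.

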